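# Find the loose hold-down bolt and hold its cap open

### The arm

A 7-joint arm with a two-finger parallel gripper is mounted at the origin on the work surface. World frame = base frame: x ahead of the robot, y to its left, z up, the work surface at z = 0. Lengths are in mm, angles in rad, forces in N, time in s.
With the tool pointing down it reaches from about 425 to 1025 mm from the base axis. Payload 9.4 kg.
Tool frame: the origin (TCP) lies midway between the tips of the shut fingers; the grasp point (between the pads) lies 19 mm behind it; z points along the fingers, x is the direction in which the jaws open and shut, and the axes are right-handed (so a half turn about z gives the same grasp; the last joint's range is limited). The gripper opens to 93 mm and grips with 3 to 60 N. Pads are 15 mm wide; open, the fingers measure 128 mm over their backs; the gripper's body (75 mm by 188 mm) begins 65 mm behind the grasp point.
Start: joints at [1.269, 0.599, -0.003, 1.599, 0.002, 0.943, -0.08], TCP at [161.601, -706.76, 218.618] pointing down, gripper open.
Joint ranges: [-2.57, 2.57], [-0.35, 1.97], [-1.29, 1.29], [0.11, 2.56], [-1.05, 4.19], [0.11, 1.86], [-2.63, 2.63]. Speed limits (rad/s): [2.22, 2.22, 3.01, 3.01, 3.14, 3.14, 3.14].

### API

Orientations are given as a unit quaternion [w, x, y, z].
In Python, from workcell import env gives the robot as it stands.
- The arm moves only by the shell command python3 -m pendant 'ROWS' [FORCE]. ROWS is JSON, a list that holds one entry, the list of rows, each a list of 7 numbers: the shift along the tool's x, y, z in mm, then the turn, a rotation vector about the tool's x, y, z in rad, then the closure, from -1 (fully open) to 1 (shut). In form: [[[tx, ty, tz, wx, wy, wz, claw], ...]]. A call has 1 to 12 rows; each row shifts and turns the pose as measured when the row begins, along the tool's axes as they then stand; what a row does not reach is not made up. A row lasts 1/10 s, in which the tool goes at most 50 mm and 8.59 degrees, less where a joint would pass 70% of its speed; a pose out of reach is approached as far as the arm can. A call with a gripper value outside its range is refused whole. The fingers move at their own pace and stop on an object; FORCE is the grip in N (left out, the last holds). Time passes only in rows, so rows that do not move let the fingers close. It gives the time, the measured TCP pose, the force and the opening at its end, in the units of the state.
- env.sense(): the state, without advancing time (a new reading comes with each control period).
- env.snapshot(name): name is "scene" or "top" or "wrist"; returns (picture, depth): 400x640x3 uint8, red, green, blue; 400x640 float32, mm along the optical axis (not along the pixel's ray), 0 where there is no reading.
- env.calibration(name): a dict with "K" (3x3 intrinsics, pixels), "R" (3x3) and "t" (3): a world point X has camera coordinates R X + t. Camera axes: x right, y down, z forward; pixel columns grow to the right and rows downward; lengths in mm; the calibration is good to about 2 mm. A picture is of the moment at which its call begins: read the wrist's pose just before it. calibration takes no time and is no camera call; for the wrist camera it gives the pose at the moment of the call.
- env.sign_off(): hands the job in, once; it reports no verdict.
The state is a dict: "time": time; "qpos": joint angles; "qvel": joint speeds; "joint_efforts": joint torques, N m; "tool_pos": TCP position; "ee_rot": TCP orientation; "wrist_force": force on the tool from outside, world axes, zero at the start; "torque": the same for the moment, N m; "width": finger opening in mm.
Only numpy, scipy, OpenCV 4.12 (cv2) and the standard library are available. Lean on these libraries where they do the work, as an engineer would, in place of code of your own. Each camera call takes 0.05 s, during which the arm holds its last target.

### The job

The run-out rest on the gauge shelf reads unsteadily because one of its three capped hold-down bolts has worked loose. With the fingertips tap the three shut caps in turn, from the robot's left to its right, each firmly enough to feel whether the bolt under it gives, then lift the cap of the loose bolt at least 60 degrees open and finish while still holding it there, for the fitter to get a socket on the head. Leave the other two caps shut and do not disturb the sub and the gauges lying about.

Things in the scene. Friction and masses are not known exactly. Their poses are not given: they have to be found in the camera images.
- bed: Bed plate of the run-out rest, grey painted steel, 240 x 320 x 16 mm, fixed; origin at the centre of its underside, z up. Its x axis points away from the robot and its y axis to the robot's left, turned by up to 17 degrees. The bolts stand in a row at x = -70 mm, y = +90, 0, -90 mm, nearest the robot; two V-blocks at x = +75 mm carry the sub (its top 105 mm above the shelf).
- bolt_a: One of three alike capped hold-down bolts; letters do not follow the row. Origin on its axis under the 48 mm seat ring, about 26 mm above the shelf (spacers differ by 3 mm: height tells nothing); axes as the bed's. Tight bolts do not yield; the loose one sinks 4 mm when its cap is pressed (starts at 1.5 to 2 N, at its stop by 4 to 5 N) and springs back. 24 mm hex head inside the cap.
- bolt_b: One of three alike capped hold-down bolts; letters do not follow the row. Origin on its axis under the 48 mm seat ring, about 26 mm above the shelf (spacers differ by 3 mm: height tells nothing); axes as the bed's. Tight bolts do not yield; the loose one sinks 4 mm when its cap is pressed (starts at 1.5 to 2 N, at its stop by 4 to 5 N) and springs back. 24 mm hex head inside the cap.
- bolt_c: One of three alike capped hold-down bolts; letters do not follow the row. Origin on its axis under the 48 mm seat ring, about 26 mm above the shelf (spacers differ by 3 mm: height tells nothing); axes as the bed's. Tight bolts do not yield; the loose one sinks 4 mm when its cap is pressed (starts at 1.5 to 2 N, at its stop by 4 to 5 N) and springs back. 24 mm hex head inside the cap.
- cap_a (a joint): Angle of the flip-up cap of bolt_a, rad: 0 shut, 1.75 the stop. The cap is an inverted metal cup 44 mm across; its flat crown lies 22 mm above the bolt's origin. It is hinged on the robot's side and opens towards the robot, its far edge rising. A spring shuts it whenever it is let go: about 2 N at the lug holds it.
- hinge_a (a point): Middle of the hinge pin of that cap, 27 mm from the bolt axis on the robot's side (bed -x) and 9 mm above the bolt's origin; the pin lies along the bed's y.
- lug_a (a point): Grip point on the cap's lug, an upright blade at the edge away from the robot: 10 mm thick (along the bed's y), 20 mm long (along x), 34 mm tall, its top 12 mm above this point. Cap shut, this point is 69 mm from the hinge along x and 18 mm above it (42 mm from the bolt axis, about 53 mm above the shelf). It turns with the cap. Over 50 mm is free on either side; the bed is 37 mm below.
- crown_a (a point): Centre of the flat top of the cap of bolt_a (30 mm flat across), on the bolt axis while shut, about 48 mm above the shelf; the place to tap. It turns with the cap.
- cap_b (a joint): Angle of the flip-up cap of bolt_b, rad: 0 shut, 1.75 the stop. The cap is an inverted metal cup 44 mm across; its flat crown lies 22 mm above the bolt's origin. It is hinged on the robot's side and opens towards the robot, its far edge rising. A spring shuts it whenever it is let go: about 2 N at the lug holds it.
- hinge_b (a point): Middle of the hinge pin of that cap, 27 mm from the bolt axis on the robot's side (bed -x) and 9 mm above the bolt's origin; the pin lies along the bed's y.
- lug_b (a point): Grip point on the cap's lug, an upright blade at the edge away from the robot: 10 mm thick (along the bed's y), 20 mm long (along x), 34 mm tall, its top 12 mm above this point. Cap shut, this point is 69 mm from the hinge along x and 18 mm above it (42 mm from the bolt axis, about 53 mm above the shelf). It turns with the cap. Over 50 mm is free on either side; the bed is 37 mm below.
- crown_b (a point): Centre of the flat top of the cap of bolt_b (30 mm flat across), on the bolt axis while shut, about 48 mm above the shelf; the place to tap. It turns with the cap.
- cap_c (a joint): Angle of the flip-up cap of bolt_c, rad: 0 shut, 1.75 the stop. The cap is an inverted metal cup 44 mm across; its flat crown lies 22 mm above the bolt's origin. It is hinged on the robot's side and opens towards the robot, its far edge rising. A spring shuts it whenever it is let go: about 2 N at the lug holds it.
- hinge_c (a point): Middle of the hinge pin of that cap, 27 mm from the bolt axis on the robot's side (bed -x) and 9 mm above the bolt's origin; the pin lies along the bed's y.
- lug_c (a point): Grip point on the cap's lug, an upright blade at the edge away from the robot: 10 mm thick (along the bed's y), 20 mm long (along x), 34 mm tall, its top 12 mm above this point. Cap shut, this point is 69 mm from the hinge along x and 18 mm above it (42 mm from the bolt axis, about 53 mm above the shelf). It turns with the cap. Over 50 mm is free on either side; the bed is 37 mm below.
- crown_c (a point): Centre of the flat top of the cap of bolt_c (30 mm flat across), on the bolt axis while shut, about 48 mm above the shelf; the place to tap. It turns with the cap.
- sub: Bystander: blackened crossover sub stub, 64 mm across, 168 mm long, lying in the V-blocks along the bed's y; origin on its underside. Heavy (about 3 kg).
- plug_gauge: Bystander: bright plug gauge, hexagonal handle 26 mm across flats, 122 mm long, lying on the shelf beside the bed; origin under its middle.
- dial_indicator: Bystander: dial indicator with a rubber grip ring, 58 mm across, 21 mm thick, stem along its x to 76 mm; lying on the shelf beside the bed; origin under the dial.
- rule: Bystander: stainless steel rule, 25 x 300 x 2 mm, lying on the shelf beyond the bed; origin under its middle.

How it is judged:
By the outcome, as a careful person would: the job done as asked, in the order asked, and still so for the second after the job is handed in, while the arm keeps its last pose, push and grip.
It also fails if it takes over 61 s, if anything falls off the work surface, if the arm or the gripper's body presses on something with over 40 N, if the wrist force passes 120 N, or if a joint passes its speed limit or range.

## Working session

There is one attempt and no reset: what is moved stays moved. The work goes in short steps, Python scripts to look and compute and a shell command to move; the robot and the scene stay as the last step left them, time stands still between calls to the robot, and variables do not carry over. Pictures are saved under pics/ and viewed, and the job is handed in when it is done.

```bash
ls; mkdir -p pics; python3 - <<'E'
from workcell import env
import cv2,numpy as np
s=env.sense()
for k,v in s.items(): print(k,np.round(v,3))
for n in("scene","top"):
    im,d=env.snapshot(n); cv2.imwrite(f"pics/{n}0.png",im[:,:,::-1]); np.save(f"pics/{n}0.npy",d)
    c=env.calibration(n); print(n,c)
E
```

```text
pics
time 0.0
qpos [ 1.269  0.6   -0.003  1.6    0.002  0.943 -0.08 ]
qvel [ 0.     0.001  0.001 -0.001  0.     0.    -0.001]
joint_efforts [ 1.0000e-03 -7.6507e+01  1.4980e+00 -2.5235e+01 -5.2000e-02  1.7000e-02
  0.0000e+00]
tool_pos [ 161.456 -706.302  217.752]
ee_rot [-0.     0.782 -0.623 -0.001]
wrist_force [-0.306 -0.261  0.207]
torque [-0.006 -0.094  0.014]
width 92.752
scene {'K': array([[500.43353377,   0.        , 312.79889109],
       [  0.        , 500.43353377, 214.37234486],
       [  0.        ,   0.        ,   1.        ]]), 'R': array([[-0.36167501,  0.9320817 , -0.02036874],
       [ 0.69428333,  0.25469242, -0.67312883],
       [-0.62222331, -0.25759556, -0.73924467]]), 't': array([ 174.28807394, -406.39518182, 1570.30968498])}
top {'K': array([[426.20876776,   0.        , 320.61856787],
       [  0.        , 426.20876776, 198.75036778],
       [  0.        ,   0.        ,   1.        ]]), 'R': array([[-0.0939537 , -0.99556992,  0.00363852],
       [-0.96742263,  0.09043318, -0.23646416],
       [ 0.23508756, -0.02573667, -0.9716334 ]]), 't': array([ 96.83667219, 641.87573584, 817.73924025])}
```

View pics/scene0.png

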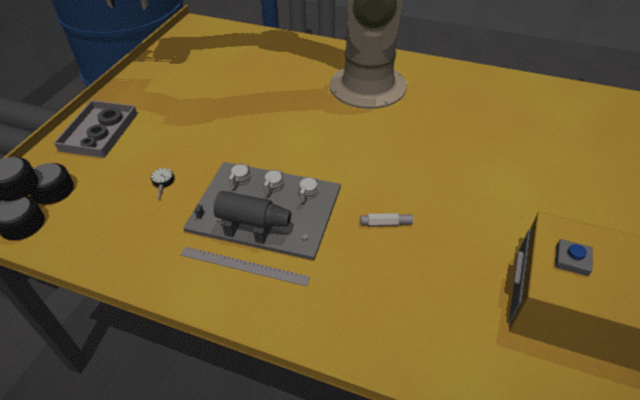

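View pics/top0.png

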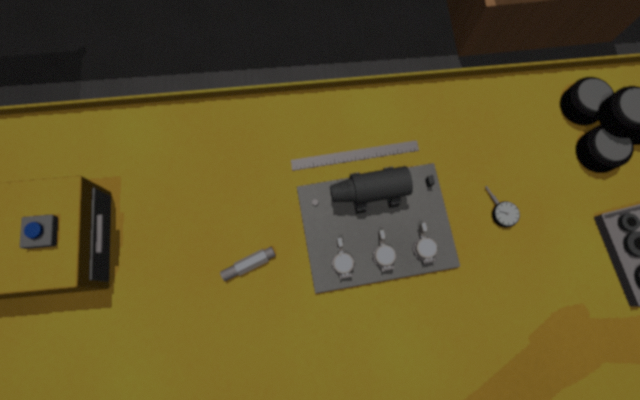

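The top view shows three white caps at about (343,263), (385,256) and (427,248), with the lugs just above them. The bed's corners are near (299,186), (434,166), (457,268) and (315,289).

```bash
cat > h.py <<'E'
from workcell import env
import cv2,numpy as np
def ray(c,u,v):
    d=np.linalg.inv(c["K"])@np.array([u,v,1.]); return -c["R"].T@c["t"], c["R"].T@d
def onz(c,u,v,z):
    o,d=ray(c,u,v); return o+d*(z-o[2])/d[2]
def atd(c,u,v,dep):
    o,d=ray(c,u,v); return o+d*dep
E
python3 - <<'E'
from h import *
c=env.calibration("top"); im=cv2.imread("pics/top0.png"); d=np.load("pics/top0.npy")
hsv=cv2.cvtColor(im,cv2.COLOR_BGR2HSV)
big=cv2.resize(im[140:310,280:480],None,fx=4,fy=3.5*4/3.5,interpolation=cv2.INTER_CUBIC); cv2.imwrite("pics/topz.png",big[:600])
for (u,v) in [(343,263),(385,256),(427,248)]:
    m=((hsv[...,2]>120)&(hsv[...,1]<60)).astype(np.uint8)
    n,l,st,ce=cv2.connectedComponentsWithStats(m)
    k=l[v,u]; print(k,st[k],ce[k],'depth pt',atd(c,u,v,d[v,u]).round(1))
    print(onz(c,*ce[k],48).round(1))
m=((hsv[...,1]<90)).astype(np.uint8)
# bed
n,l,st,ce=cv2.connectedComponentsWithStats(m); k=l[230,330]; print(st[k])
cn=max(cv2.findContours((l==k).astype(np.uint8),0,2)[0],key=cv2.contourArea)
r=cv2.minAreaRect(cn);ap=cv2.approxPolyDP(cn,8,True)[:,0]; print(ap)
P=np.array([onz(c,*p,16)[:2] for p in ap]).round(1); print(P); print(np.linalg.norm(P-np.roll(P,1,0),axis=1))
E
```

```text
20 [334 252  19  21 281] [342.9252669  262.30604982] depth pt [513.    2.   48.3]
[514.5   2.   48. ]
18 [376 245  19  19 273] [385.16117216 254.58241758] depth pt [519.  -86.9  51.1]
[522.2 -88.1  48. ]
17 [418 238  18  19 268] [426.64925373 247.26119403] depth pt [ 527.6 -177.8   48.4]
[ 529.3 -177.4   48. ]
[  297   164   163   129 15485]
[[433 164]
 [297 187]
 [315 292]
 [459 265]]
[[ 720.5 -229.6]
 [ 695.    85.4]
 [ 460.2   65.9]
 [ 487.9 -249.8]]
[233.47548051 316.03045739 235.60834026 316.91289024]
```

```bash
ls -la pics
```

```text
total 3004
drwxr-xr-x 2 agent agent    4096 Dec  7 06:01 .
drwxr-xr-x 3 agent agent    4096 Dec  7 06:01 ..
-rw-r--r-- 1 agent agent 1024128 Dec  7 06:00 scene0.npy
-rw-r--r-- 1 agent agent  379415 Dec  7 06:00 scene0.png
-rw-r--r-- 1 agent agent 1024128 Dec  7 06:00 top0.npy
-rw-r--r-- 1 agent agent  296802 Dec  7 06:00 top0.png
-rw-r--r-- 1 agent agent  328683 Dec  7 06:01 topz.png
```

```bash
python3 -m pendant '[[[-40,-36,0,0,0,0,1],[-40,-36,0,0,0,0,1],[-40,-36,0,0,0,0,1],[-40,-36,0,0,0,0,1],[-40,-36,0,0,0,0,1],[-40,-36,0,0,0,0,1],[-40,-36,0,0,0,0,1],[-40,-36,0,0,0,0,1]]]' 20; python3 -c "
from workcell import env;print(env.sense())"
```

```text
time: 0.9
tool_pos: [354.2, -355.8, 214.1]
ee_rot: [0.001, 0.778, -0.628, -0.002]
wrist_force: [1.2, 0.5, 0.8]
width: 33.7
{'time': 0.9, 'qpos': array([ 0.70198086,  0.34264934, -0.03702422,  2.10257603,  0.02116177,
        0.70133544, -0.706832  ]), 'qvel': array([-0.89623253, -0.17101155, -0.09492912,  0.30687046,  0.02909031,
       -0.13922469, -1.00099032]), 'joint_efforts': array([ 8.84658337e+00, -5.11041927e+01,  1.79382037e+00, -1.92667079e+01,
       -1.04225692e-02,  4.25217552e-01,  1.74600240e+00]), 'tool_pos': array([ 354.15291248, -355.80124212,  214.0673946 ]), 'ee_rot': array([ 6.35677195e-04,  7.78289812e-01, -6.27900641e-01, -2.31291583e-03]), 'wrist_force': array([1.18890254, 0.46088332, 0.7857104 ]), 'torque': array([-0.01599679, -0.11232494, -0.01852844]), 'width': 33.73254150367363}
```

View pics/topz.png

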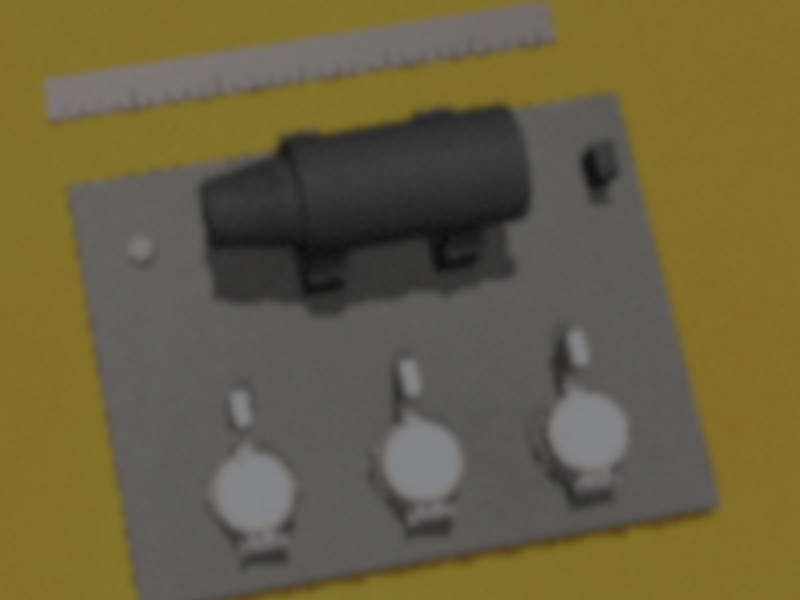

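The zoomed view shows all three caps shut, with the lugs on their far sides along bed +x.

```bash
python3 -m pendant '[[[-36,-30,0,0,0,0,1],[-36,-30,0,0,0,0,1],[-36,-30,0,0,0,0,1],[-36,-30,0,0,0,0,1],[-36,-30,0,0,0,0,1],[-36,-30,0,0,0,0,1],[-15,-14,0,0,0,0.07,1],[0,0,0,0,0,0.06,1],[0,0,0,0,0,0,1]]]'; python3 - <<'E'
from h import *
from scipy.spatial.transform import Rotation as R
c=env.calibration("wrist")
im,d=env.snapshot("wrist"); cv2.imwrite("pics/w1.png",im[:,:,::-1]); np.save("pics/w1.npy",d); np.savez("pics/w1c.npz",**c)
s=env.sense();print(s["qpos"].round(2),s["wrist_force"].round(2))
r=R.from_quat(np.roll(s["ee_rot"],-1)).as_matrix();print(r.round(3))
print(-c["R"].T@c["t"])
E
```

```text
time: 1.8
tool_pos: [501.2, -68.6, 213.3]
ee_rot: [-0.0, 0.738, -0.674, -0.003]
wrist_force: [0.0, -0.2, -0.7]
width: 0.3
[ 0.08  0.35 -0.07  2.09  0.03  0.7  -1.49] [-0.69  0.21 -0.1 ]
[[ 0.092 -0.996 -0.004]
 [-0.996 -0.092  0.004]
 [-0.005  0.003 -1.   ]]
[571.45515035 -63.03183421 379.18112109]
```

View pics/w1.png

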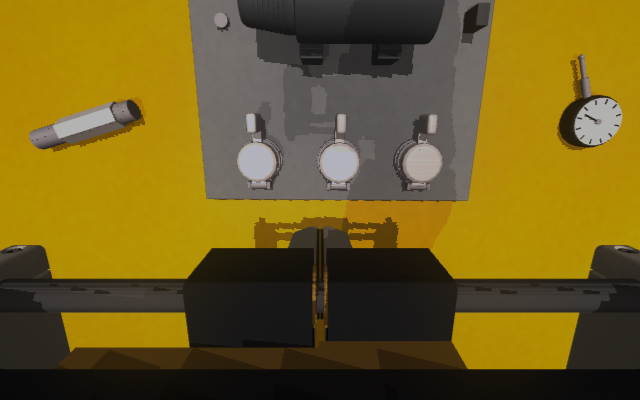

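The wrist view shows the caps at (257,161), (339,161) and (419,161), and the lug tops at (251,123), (341,123) and (432,123). I'll refine these.

```bash
python3 - <<'E'
from h import *
c=dict(np.load("pics/w1c.npz")); im=cv2.imread("pics/w1.png"); d=np.load("pics/w1.npy")
hsv=cv2.cvtColor(im,cv2.COLOR_BGR2HSV)
pts=[]
for (u,v) in [(257,161),(339,161),(419,161)]:
    dep=np.median(d[v-4:v+5,u-4:u+5]); z=atd(c,u,v,dep)[2]
    # crown: pixels within 2.5 mm of crown height
    sub=np.zeros_like(d,np.uint8)
    for y in range(v-30,v+30):
        for x in range(u-30,u+30):
            if d[y,x]>0 and abs(atd(c,x,y,d[y,x])[2]-z)<2.5: sub[y,x]=1
    n,l,st,ce=cv2.connectedComponentsWithStats(sub); k=l[v,u]
    print(st[k],ce[k].round(1),'z',z.round(1),onz(c,*ce[k],z).round(1)); pts.append(onz(c,*ce[k],z))
for (u,v) in [(251,123),(341,123),(432,123)]:
    dep=np.median(d[v-3:v+4,u-2:u+3]); z=atd(c,u,v,dep)[2]
    sub=np.zeros_like(d,np.uint8)
    for y in range(v-20,v+20):
        for x in range(u-20,u+20):
            if d[y,x]>0 and abs(atd(c,x,y,d[y,x])[2]-z)<3: sub[y,x]=1
    n,l,st,ce=cv2.connectedComponentsWithStats(sub); k=l[v,u]
    print('lug',st[k],ce[k].round(1),'z',z.round(1),onz(c,*ce[k],z).round(1)); pts.append(onz(c,*ce[k],z))
p=np.array(pts); print((p[3:]-p[:3]).round(1)); v=p[0]-p[2]; print(np.degrees(np.arctan2(-v[0],v[1])),np.linalg.norm(v))
E
```

```text
[ 237  142   40   40 1142] [256.2 161.6] z 46.9 [516.2   2.5  46.9]
[ 319  143   40   40 1171] [338.7 162.6] z 49.4 [523.5 -86.2  49.4]
[ 402  144   40   39 1178] [422.2 163. ] z 48.5 [ 531.1 -175.5   48.5]
lug [246 113  11  20 188] [250.6 122.5] z 64.3 [557.5   6.   64.3]
lug [336 113  10  21 190] [340.6 123.2] z 66.8 [564.9 -82.8  66.8]
lug [426 114  12  21 199] [431.3 123.9] z 65.9 [ 572.3 -171.8   65.9]
[[41.3  3.5 17.4]
 [41.4  3.5 17.4]
 [41.2  3.7 17.4]]
4.804022529361048 178.5873022082216
```

```bash
python3 -m pendant '[[[-35,-10,0,0,0,0.008,1],[-34,-10,10,0,0,0,1],[0,0,40,0,0,0,1],[0,0,40,0,0,0,1],[0,0,38,0,0,0,1],[0,0,10,0,0,0,1],[0,0,0,0,0,0,1]]]'
```

```text
time: 2.55
tool_pos: [516.5, -0.9, 73.3]
ee_rot: [-0.002, 0.737, -0.676, -0.001]
wrist_force: [-0.4, -0.2, 0.8]
width: 0.5
```

```bash
python3 -m pendant '[[[-2,0,12,0,0,0,1],[0,0,6,0,0,0,1],[0,0,2,0,0,0,1],[0,0,0,0,0,0,1]]]'; python3 -m pendant '[[[0,0,2,0,0,0,1]]]';python3 -m pendant '[[[0,0,2,0,0,0,1]]]';python3 -m pendant '[[[0,0,2,0,0,0,1]]]';python3 -m pendant '[[[0,0,2,0,0,0,1]]]'
```

```text
time: 2.95
tool_pos: [518.5, 0.1, 55.7]
ee_rot: [-0.004, 0.736, -0.677, 0.001]
wrist_force: [-1.3, -0.7, 0.0]
width: 0.6
time: 3.05
tool_pos: [519.0, 0.1, 54.3]
ee_rot: [-0.004, 0.736, -0.677, 0.001]
wrist_force: [0.3, -0.2, -0.2]
width: 0.2
time: 3.15
tool_pos: [519.3, 0.1, 52.7]
ee_rot: [-0.005, 0.736, -0.677, 0.002]
wrist_force: [-0.2, -0.3, -0.2]
width: 0.5
time: 3.25
tool_pos: [519.5, 0.1, 50.9]
ee_rot: [-0.005, 0.736, -0.677, 0.002]
wrist_force: [0.4, -0.2, 0.1]
width: 0.6
time: 3.35
tool_pos: [519.6, 0.1, 48.9]
ee_rot: [-0.005, 0.736, -0.677, 0.002]
wrist_force: [0.1, -0.2, -0.6]
width: 0.5
```

```bash
python3 -m pendant '[[[-2.5,4,-2,0.006,0,0,1],[0,0,0,0,0,0,1]]]'; python3 -m pendant '[[[0,0,2,0,0,0,1]]]';python3 -m pendant '[[[0,0,1.5,0,0,0,1]]]';python3 -m pendant '[[[0,0,1.5,0,0,0,1]]]'
```

```text
time: 3.55
tool_pos: [514.8, 2.5, 50.6]
ee_rot: [-0.007, 0.736, -0.677, 0.004]
wrist_force: [0.1, 0.8, -0.4]
width: 0.2
time: 3.65
tool_pos: [514.8, 2.6, 48.8]
ee_rot: [-0.007, 0.736, -0.676, 0.004]
wrist_force: [0.0, -0.1, -0.1]
width: 0.3
time: 3.75
tool_pos: [514.8, 2.6, 47.2]
ee_rot: [-0.007, 0.736, -0.676, 0.004]
wrist_force: [0.5, -0.7, -0.4]
width: 0.2
time: 3.85
tool_pos: [514.9, 2.6, 45.7]
ee_rot: [-0.007, 0.736, -0.676, 0.004]
wrist_force: [0.1, 0.1, 1.4]
width: 0.2
```

```bash
for i in 1 ; do python3 -m pendant '[[[0,0,1,0,0,0,1]]]';python3 -m pendant '[[[0,0,1,0,0,0,1]]]';python3 -m pendant '[[[0,0,1.5,0,0,0,1]]]';python3 -m pendant '[[[0,0,2,0,0,0,1]]]'; done
```

```text
time: 3.95
tool_pos: [514.9, 2.6, 44.6]
ee_rot: [-0.007, 0.736, -0.676, 0.004]
wrist_force: [-1.6, -0.3, 2.2]
width: 0.1
time: 4.05
tool_pos: [514.9, 2.6, 43.5]
ee_rot: [-0.007, 0.736, -0.676, 0.004]
wrist_force: [-0.5, 0.0, 4.1]
width: 0.7
time: 4.15
tool_pos: [515.0, 2.6, 42.3]
ee_rot: [-0.007, 0.736, -0.676, 0.004]
wrist_force: [-3.8, 0.5, 22.4]
width: 0.5
time: 4.25
tool_pos: [515.3, 2.6, 41.6]
ee_rot: [-0.008, 0.736, -0.676, 0.005]
wrist_force: [-7.9, 1.1, 44.7]
width: 0.5
```

The left bolt gives about 4 mm at 1.4 to 4 N and then stops hard, so it is the loose one. I'll back off and tap the others more gently.

```bash
python3 -m pendant '[[[0,0,-15,0,0,0,1],[0,0,-30,-0.016,0,0,1],[0,0,0,0,0,0,1]]]'; python3 - <<'E'
from h import *
from scipy.spatial.transform import Rotation as R
s=env.sense();r=R.from_quat(np.roll(s["ee_rot"],-1)).as_matrix();print(r.round(3))
print((r.T@(np.array([523,-87,75])-s["tool_pos"])).round(1))
E
```

```text
time: 4.55
tool_pos: [514.8, 2.5, 87.8]
ee_rot: [-0.002, 0.736, -0.676, -0.001]
wrist_force: [0.1, 0.5, 0.8]
width: 0.7
[[ 0.085 -0.996  0.001]
 [-0.996 -0.085  0.003]
 [-0.003 -0.001 -1.   ]]
[89.9 -0.6 12.5]
```

```bash
python3 -m pendant '[[[35,0,0,0,0,0,1],[35,0,0,0,0,0,1],[20,-0.5,8,0,0,0,1],[0,0,15,0,0,0,1],[0,0,8,0,0,0,1],[0,0,0,0,0,0,1]]]'
```

```text
time: 5.15
tool_pos: [524.6, -89.5, 54.0]
ee_rot: [-0.003, 0.737, -0.676, 0.0]
wrist_force: [0.5, 0.3, 0.1]
width: 0.8
```

```bash
python3 -m pendant '[[[-2.5,1.5,1,0,0,0,1],[0,0,1,0,0,0,1]]]'; for k in 1; do python3 -m pendant '[[[0,0,1,0,0,0,1]]]';python3 -m pendant '[[[0,0,1,0,0,0,1]]]';python3 -m pendant '[[[0,0,1,0,0,0,1]]]';done
```

```text
time: 5.35
tool_pos: [522.5, -85.9, 51.8]
ee_rot: [-0.003, 0.738, -0.675, -0.0]
wrist_force: [0.6, -0.0, -0.3]
width: -0.2
time: 5.45
tool_pos: [522.7, -85.3, 51.0]
ee_rot: [-0.003, 0.738, -0.675, -0.0]
wrist_force: [-0.3, 1.3, -0.4]
width: 0.6
time: 5.55
tool_pos: [522.9, -84.8, 50.2]
ee_rot: [-0.003, 0.738, -0.674, 0.0]
wrist_force: [0.7, -0.9, -0.5]
width: 0.5
time: 5.65
tool_pos: [523.1, -84.6, 49.5]
ee_rot: [-0.003, 0.738, -0.674, 0.0]
wrist_force: [-2.2, -0.4, 8.4]
width: 0.6
```

```bash
python3 -m pendant '[[[0,0,0.8,0,0,0,1]]]';python3 -m pendant '[[[0,0,0.8,0,0,0,1]]]'; python3 -m pendant '[[[0,0,-10,0,0,0,1],[0,0,-25,0,0,0,1],[0,0,0,0,0,0,1]]]'; python3 - <<'E'
from h import *
from scipy.spatial.transform import Rotation as R
s=env.sense();r=R.from_quat(np.roll(s["ee_rot"],-1)).as_matrix();print(r.round(3))
print((r.T@(np.array([530.5,-176,55])-s["tool_pos"])).round(1))
E
```

```text
time: 5.75
tool_pos: [523.2, -84.6, 49.3]
ee_rot: [-0.003, 0.738, -0.674, 0.001]
wrist_force: [-3.2, -0.8, 13.8]
width: 0.7
time: 5.85
tool_pos: [523.2, -84.6, 49.3]
ee_rot: [-0.003, 0.738, -0.674, 0.001]
wrist_force: [-3.0, 0.4, 13.7]
width: 0.3
time: 6.15
tool_pos: [523.1, -84.6, 86.2]
ee_rot: [-0.003, 0.739, -0.674, 0.001]
wrist_force: [0.1, -0.3, 0.2]
width: 0.4
[[ 0.091 -0.996  0.006]
 [-0.996 -0.091  0.004]
 [-0.003 -0.006 -1.   ]]
[91.8  1.1 30.9]
```

The middle bolt is tight: 14 N with no sink. Next is the right one.

```bash
python3 -m pendant '[[[35,0,0,0,0,0,1],[35,0,0,0,0,0,1],[20,1,7,0,0,0,1],[0,0,15,0,0,0,1],[0,0,8,0,0,0,1],[0,0,0,0,0,0,1]]]'
```

```text
time: 6.75
tool_pos: [532.3, -176.9, 56.0]
ee_rot: [-0.005, 0.739, -0.673, 0.003]
wrist_force: [-0.2, 0.5, 0.9]
width: 0.8
```

```bash
python3 -m pendant '[[[-1,1.5,3,-0.005,0,0,1],[0,0,2,0,0,0,1]]]'; for k in 1; do python3 -m pendant '[[[0,0,1,0,0,0,1]]]';python3 -m pendant '[[[0,0,1,0,0,0,1]]]';python3 -m pendant '[[[0,0,1,0,0,0,1]]]';done
```

```text
time: 6.95
tool_pos: [530.7, -174.9, 51.0]
ee_rot: [-0.003, 0.74, -0.673, 0.001]
wrist_force: [-0.0, -0.1, -0.2]
width: 0.7
time: 7.05
tool_pos: [530.9, -174.3, 50.0]
ee_rot: [-0.003, 0.74, -0.672, 0.001]
wrist_force: [0.2, -0.0, -0.4]
width: 0.4
time: 7.15
tool_pos: [531.1, -173.9, 49.2]
ee_rot: [-0.003, 0.74, -0.672, 0.001]
wrist_force: [-0.5, 0.3, 0.3]
width: 0.0
time: 7.25
tool_pos: [531.3, -173.8, 48.7]
ee_rot: [-0.003, 0.741, -0.672, 0.001]
wrist_force: [-1.5, 0.1, 13.6]
width: 0.5
```

```bash
python3 -m pendant '[[[0,0,0.5,0,0,0,1]]]'; python3 -m pendant '[[[0,0,-10,0,0,0,1],[0,0,-40,0,0,0,1],[0,0,-20,0,0,0,0],[0,0,0,0,0,0,0]]]'; python3 - <<'E'
from h import *
from scipy.spatial.transform import Rotation as R
s=env.sense();r=R.from_quat(np.roll(s["ee_rot"],-1)).as_matrix();print(r.round(3))
y=np.radians(4.8); g=np.array([[np.sin(y),-np.cos(y),0],[-np.cos(y),-np.sin(y),0],[0,0,-1]])
print(R.from_matrix(r.T@g).as_rotvec().round(4)); print((r.T@(np.array([557,5.5,120])-s["tool_pos"])).round(1))
E
```

```text
time: 7.35
tool_pos: [531.3, -173.8, 48.8]
ee_rot: [-0.003, 0.741, -0.672, 0.001]
wrist_force: [-1.7, -0.1, 8.0]
width: 0.8
time: 7.75
tool_pos: [530.9, -173.5, 122.4]
ee_rot: [-0.003, 0.741, -0.672, 0.001]
wrist_force: [0.9, 0.6, -0.2]
width: 12.0
[[ 0.098 -0.995  0.005]
 [-0.995 -0.098  0.003]
 [-0.002 -0.006 -1.   ]]
[-0.0055  0.0025  0.0141]
[-175.6  -43.5    3. ]
```

The right bolt is tight too. Now to the left lug.

```bash
python3 -m pendant '[[[-40,-9,0,-0.0055,0.0025,0.014,0],[-40,-9,0,0,0,0,0],[-40,-9,0,0,0,0,0],[-40,-9,0,0,0,0,0],[-12,-6,0,0,0,0,0],[0,0,0,0,0,0,0],[0,0,0,0,0,0,0]]]'; python3 - <<'E'
from h import *
from scipy.spatial.transform import Rotation as R
s=env.sense();r=R.from_quat(np.roll(s["ee_rot"],-1)).as_matrix();print(r.round(3))
y=np.radians(4.8); g=np.array([[np.sin(y),-np.cos(y),0],[-np.cos(y),-np.sin(y),0],[0,0,-1]])
print(R.from_matrix(r.T@g).as_rotvec().round(4)); print((r.T@(np.array([557,5.5,90])-s["tool_pos"])).round(1))
c=env.calibration("wrist")
im,d=env.snapshot("wrist"); cv2.imwrite("pics/w2.png",im[:,:,::-1]); np.save("pics/w2.npy",d); np.savez("pics/w2c.npz",**c)
E
```

```text
time: 8.45
tool_pos: [559.0, 4.2, 121.5]
ee_rot: [0.0, 0.734, -0.679, 0.001]
wrist_force: [0.0, 0.0, -0.3]
width: 46.7
[[ 0.078 -0.997  0.002]
 [-0.997 -0.078 -0.002]
 [ 0.002 -0.002 -1.   ]]
[-0.0017 -0.002  -0.0058]
[-1.5  1.9 31.5]
```

View pics/w2.png

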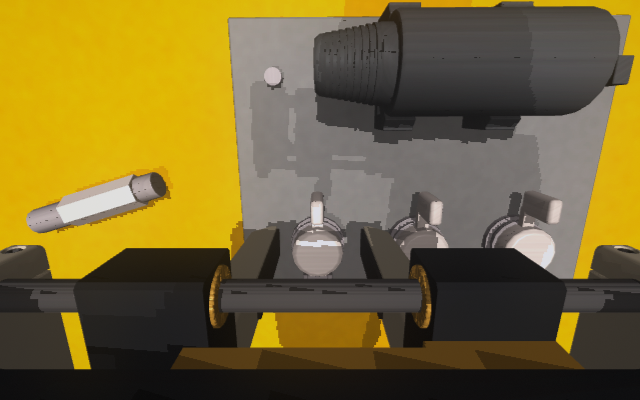

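The left lug at (317,212) is centred between the fingers. I'll re-measure it from this view.

```bash
python3 - <<'E'
from h import *
c=dict(np.load("pics/w2c.npz")); d=np.load("pics/w2.npy")
u,v=317,212
z=atd(c,u,v,np.median(d[v-3:v+4,u-2:u+3]))[2]
sub=np.zeros_like(d,np.uint8)
for y in range(v-25,v+25):
    for x in range(u-25,u+25):
        if d[y,x]>0 and abs(atd(c,x,y,d[y,x])[2]-z)<3: sub[y,x]=1
n,l,st,ce=cv2.connectedComponentsWithStats(sub); k=l[v,u]
print('lug',st[k],ce[k].round(1),'z',z.round(1),onz(c,*ce[k],z).round(1))
E
python3 -m pendant '[[[-1,1.5,30,0,0,-0.005,0],[0,0,30,0,0,0,0],[0,0,0,0,0,0,0]]]'
```

```text
lug [310 200  13  25 297] [316.2 212.1] z 64.2 [558.1   6.7  64.2]
time: 8.8
tool_pos: [557.9, -1.6, 61.1]
ee_rot: [-0.0, 0.733, -0.68, 0.003]
wrist_force: [-0.1, 0.3, 0.6]
width: 46.4
```

```bash
python3 -m pendant '[[[-8,0,0,0,0,0,0],[0,0,0,0,0,0,0]]]'; python3 -m pendant '[[[0,0,14,0,0,0,0],[0,0,0,0,0,0,0]]]'; python3 - <<'E'
from h import *
from scipy.spatial.transform import Rotation as R
s=env.sense();r=R.from_quat(np.roll(s["ee_rot"],-1)).as_matrix()
y=np.radians(4.8); g=np.array([[np.sin(y),-np.cos(y),0],[-np.cos(y),-np.sin(y),0],[0,0,-1]])
print(R.from_matrix(r.T@g).as_rotvec().round(4)); print((r.T@(np.array([557,6,33])-s["tool_pos"])).round(1))
E
```

```text
time: 9.0
tool_pos: [557.0, 4.2, 62.0]
ee_rot: [0.001, 0.732, -0.682, 0.003]
wrist_force: [-0.2, 1.0, -0.4]
width: 46.6
time: 9.2
tool_pos: [558.2, 3.7, 49.2]
ee_rot: [-0.001, 0.731, -0.682, 0.004]
wrist_force: [-0.1, -0.0, -0.4]
width: 46.7
[-0.0067 -0.0051 -0.0137]
[-2.4  1.2 16.2]
```

```bash
python3 -m pendant '[[[-3,1,10,-0.006,-0.005,-0.018,0],[0,0,6,0,0,0,0],[0,0,0,0,0,0,0]]]'; python3 - <<'E'
from h import *
from scipy.spatial.transform import Rotation as R
s=env.sense();r=R.from_quat(np.roll(s["ee_rot"],-1)).as_matrix()
y=np.radians(4.8); g=np.array([[np.sin(y),-np.cos(y),0],[-np.cos(y),-np.sin(y),0],[0,0,-1]])
print(R.from_matrix(r.T@g).as_rotvec().round(4)); print((r.T@(np.array([557,6,33])-s["tool_pos"])).round(1))
E
```

```text
time: 9.5
tool_pos: [557.5, 6.9, 32.4]
ee_rot: [-0.001, 0.738, -0.675, 0.0]
wrist_force: [-1.1, -0.9, -0.4]
width: 46.5
[-0.0013  0.0003  0.0062]
[ 0.8  0.6 -0.6]
```

Aligned. Closing on the lug.

```bash
python3 -m pendant '[[[0,0,0,0,0,0,0.6],[0,0,0,0,0,0,0.8],[0,0,0,0,0,0,1],[0,0,0,0,0,0,1],[0,0,0,0,0,0,1],[0,0,0,0,0,0,1]]]' 25; python3 - <<'E'
from h import *
c=env.calibration("wrist")
im,d=env.snapshot("wrist"); cv2.imwrite("pics/w3.png",im[:,:,::-1])
s=env.sense();print(s["torque"],s["qpos"].round(2))
E
```

```text
time: 10.1
tool_pos: [557.6, 6.5, 32.6]
ee_rot: [-0.0, 0.738, -0.675, 0.001]
wrist_force: [0.2, -0.6, -1.9]
width: 10.2
[-0.34503931 -0.13477311 -0.08784777] [-0.07  0.68 -0.06  2.12  0.11  0.35 -1.71]
```

View pics/w3.png

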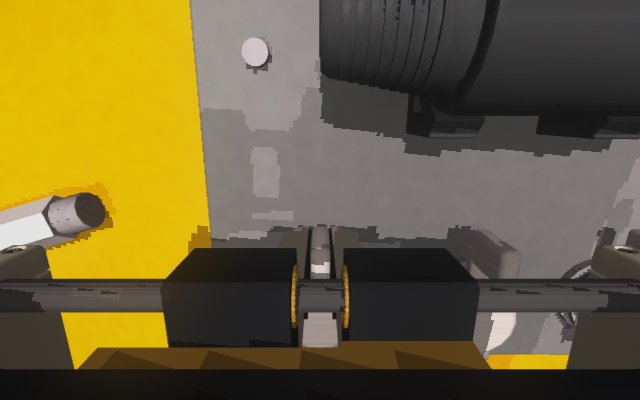

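The fingers hold the lug, with an opening of 10.2 mm. Because of the q6 range the tool can hardly tilt with the cap, so the lug will have to pivot between the pads. I'll regrip about 6 mm higher so the tips clear the cup when it is open.

```bash
python3 -m pendant '[[[0,0,0,0,0,0,0.5],[0,0,0,0,0,0,0.5],[0,0,-6,0,0,0,0.5],[0,0,0,0,0,0,0.5]]]' ; python3 -m pendant '[[[0,0,0,0,0,0,1],[0,0,0,0,0,0,1],[0,0,0,0,0,0,1],[0,0,0,0,0,0,1]]]' 16
```

```text
time: 10.55
tool_pos: [557.6, 7.0, 39.1]
ee_rot: [-0.001, 0.738, -0.675, 0.0]
wrist_force: [-0.4, 0.8, -0.4]
width: 23.2
time: 10.95
tool_pos: [557.9, 6.5, 39.5]
ee_rot: [-0.001, 0.738, -0.675, 0.001]
wrist_force: [-0.2, -0.0, 0.8]
width: 9.7
```

```bash
cat > th.py <<'E'
from h import *
from scipy.spatial.transform import Rotation as R
s=env.sense();r=R.from_quat(np.roll(s["ee_rot"],-1)).as_matrix()
y=np.radians(4.8); bx=np.array([np.cos(y),np.sin(y),0]); by=np.array([-np.sin(y),np.cos(y),0])
G=s["tool_pos"]-19*r[:,2]; G0=np.array([557.9,6.5,58.5])
H=G0-69*bx-np.array([0,0,24.]); q=G-H
a,b=q@bx,q[2]; th=np.degrees(np.arctan2(b,a))-19.2
print("G bed %.1f %.1f side %.1f R %.1f theta %.1f tilt %.1f"%(a,b,(G-G0)@by,np.hypot(a,b),th,np.degrees(np.arcsin(r[:,2]@bx))),"F",s["wrist_force"].round(1),"w",s["width"].round(1),"q",s["qpos"].round(2))
for t in (th+10,th+20):
    g=H+73.05*(np.cos(np.radians(19.2+t))*bx+np.array([0,0,np.sin(np.radians(19.2+t))]))
    g=g+by*((G0-g)@by); print("to",round(t),(r.T@(g-G)).round(1))
gt=np.array([[np.sin(y),-np.cos(y),0],[-np.cos(y),-np.sin(y),0],[0,0,-1]])
print("rot to vertical",R.from_matrix(r.T@gt).as_rotvec().round(3))
E
python3 -m pendant '[[[0,2.2,-6,0,0,0,1],[0,3,-5.6,0,0,0,1]]]'; python3 th.py
```

```text
time: 11.15
tool_pos: [552.9, 6.1, 50.9]
ee_rot: [-0.001, 0.738, -0.675, 0.001]
wrist_force: [2.0, -1.7, -3.0]
width: 9.9Traceback (most recent call last):
  File "th.py", line 8, in <module>
    print("G bed %.1f %.1f side %.1f R %.1f theta %.1f tilt %.1f"%(a,b,(G-G0)@by,np.hypot(a,b),th,np.degrees(np.arcsin(r[:,2]@bx))),"F",s["wrist_force"].round(1),"w",s["width"].round(1),"q",s["qpos"].round(2))
                                                                                                                                                                      ^^^^^^^^^^^^^^^^
AttributeError: 'float' object has no attribute 'round'
```

```bash
sed -i 's/s\["width"\].round(1)/round(s["width"],1)/' th.py; python3 th.py; python3 -m pendant '[[[0,3.5,-5.5,0,0,0,1],[0,4,-5,0,0,0,1]]]'; python3 th.py
```

```text
G bed 63.9 35.4 side -0.0 R 73.1 theta 9.8 tilt 0.1 F [ 2.  -1.7 -3. ] w 9.9 q [-0.07  0.64 -0.07  2.12  0.11  0.38 -1.7 ]
to 20 [ -0.1   7.1 -10.6]
to 30 [ -0.1  16.  -19.7]
rot to vertical [-0.002  0.     0.005]
time: 11.35
tool_pos: [545.3, 5.4, 62.5]
ee_rot: [-0.001, 0.738, -0.675, 0.001]
wrist_force: [1.5, -1.0, -3.3]
width: 10.0
G bed 56.3 47.0 side -0.0 R 73.3 theta 20.7 tilt 0.2 F [ 1.5 -1.  -3.3] w 10.0 q [-0.07  0.62 -0.07  2.13  0.11  0.39 -1.7 ]
to 31 [-0.1  9.2 -8.9]
to 41 [ -0.1  19.6 -16.2]
rot to vertical [-0.003  0.     0.005]
```

```bash
python3 -m pendant '[[[0,4,-4.7,0.02,0,0,1],[0,4.5,-4.2,0.02,0,0,1]]]'; python3 th.py
```

```text
time: 11.55
tool_pos: [536.7, 4.7, 72.5]
ee_rot: [-0.018, 0.738, -0.675, 0.016]
wrist_force: [1.7, -0.6, -3.2]
width: 9.5
G bed 46.8 56.9 side -0.0 R 73.7 theta 31.4 tilt 2.7 F [ 1.7 -0.6 -3.2] w 9.5 q [-0.07  0.58 -0.06  2.18  0.11  0.33 -1.71]
to 41 [-0.1 10.6 -7.2]
to 51 [ -0.2  21.9 -13. ]
rot to vertical [-0.047  0.     0.005]
```

```bash
python3 -m pendant '[[[0,5,-3.7,0.015,0,0,1],[0,5.2,-3.3,0.015,0,0,1]]]'; python3 th.py;  python3 -m pendant '[[[0,5.5,-2.5,0.01,0,0,1],[0,5.7,-2,0.01,0,0,1]]]'; python3 th.py
```

```text
time: 11.75
tool_pos: [526.1, 3.8, 80.3]
ee_rot: [-0.031, 0.737, -0.674, 0.028]
wrist_force: [2.5, -0.6, -2.2]
width: 9.7
G bed 35.5 64.7 side -0.1 R 73.8 theta 42.1 tilt 4.8 F [ 2.5 -0.6 -2.2] w 9.7 q [-0.08  0.56 -0.06  2.23  0.12  0.28 -1.72]
to 52 [-0.1 11.6 -5.4]
to 62 [-0.2 23.7 -9.5]
rot to vertical [-0.083  0.001  0.005]
time: 11.95
tool_pos: [515.0, 2.9, 85.1]
ee_rot: [-0.04, 0.737, -0.674, 0.036]
wrist_force: [4.3, -1.7, 1.4]
width: 10.1
G bed 23.9 69.5 side -0.1 R 73.5 theta 51.8 tilt 6.2 F [ 4.3 -1.7  1.4] w 10.1 q [-0.08  0.53 -0.05  2.27  0.12  0.23 -1.72]
to 62 [-0.1 12.1 -4. ]
to 72 [-0.2 24.7 -6.2]
rot to vertical [-0.109  0.001  0.005]
```

```bash
python3 - <<'E'
from h import *
im,d=env.snapshot("scene"); cv2.imwrite("pics/s2.png",cv2.resize(im[130:270,160:360],None,fx=4,fy=4,interpolation=cv2.INTER_CUBIC)[:,:,::-1])
im,d=env.snapshot("wrist"); cv2.imwrite("pics/w4.png",im[:,:,::-1])
E
```

```text
(no output)
```

View pics/s2.png

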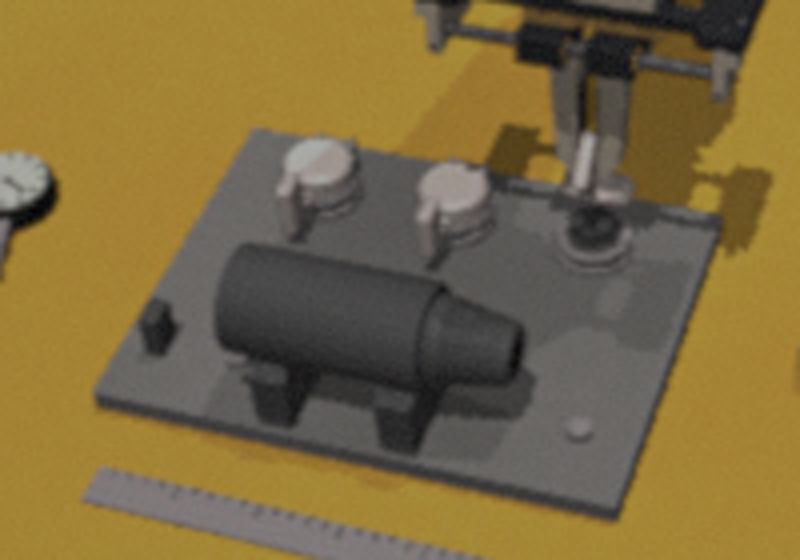

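View pics/w4.png

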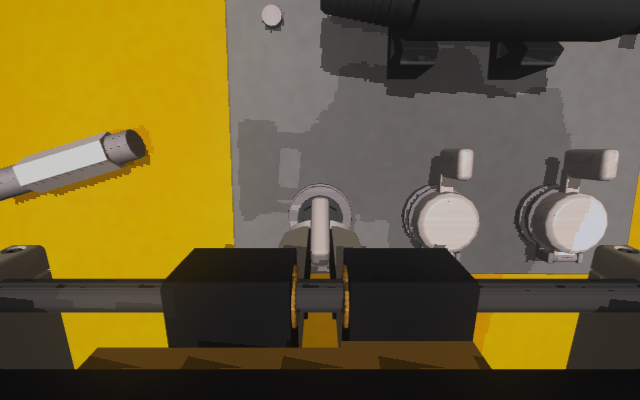

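The cap is about half open: the hex head shows at (595,225) in the scene crop, the lug is held in the pads, and the other two caps are shut. I'll continue to about 72 degrees without more tilt.

```bash
python3 -m pendant '[[[0,6,-2.2,0,0,0,1],[0,6.2,-1.7,0,0,0,1]]]'; python3 th.py;  python3 -m pendant '[[[0,6,-1.2,0,0,0,1],[0,6,-0.8,0,0,0,1]]]'; python3 th.py
```

```text
time: 12.25
tool_pos: [502.7, 1.8, 87.9]
ee_rot: [-0.04, 0.737, -0.674, 0.037]
wrist_force: [3.8, -1.0, 1.0]
width: 10.2
G bed 11.5 72.3 side -0.1 R 73.2 theta 61.7 tilt 6.3 F [ 3.8 -1.   1. ] w 10.2 q [-0.08  0.52 -0.05  2.3   0.12  0.22 -1.72]
to 72 [-0.2 12.6 -2.1]
to 82 [-0.2 25.3 -2.2]
rot to vertical [-0.109  0.001  0.005]
time: 12.45
tool_pos: [490.2, 0.7, 88.7]
ee_rot: [-0.041, 0.737, -0.674, 0.037]
wrist_force: [3.3, -0.1, 1.5]
width: 10.0
G bed -1.0 73.1 side -0.1 R 73.1 theta 71.6 tilt 6.3 F [ 3.3 -0.1  1.5] w 10.0 q [-0.09  0.51 -0.04  2.32  0.12  0.2  -1.73]
to 82 [-0.2 12.7 -0.1]
to 92 [-0.2 25.3  2. ]
rot to vertical [-0.11   0.001  0.005]
```

```bash
python3 -m pendant '[[[0,4,0,0,0,0,1],[0,0,0,0,0,0,1],[0,0,0,0,0,0,1],[0,0,0,0,0,0,1],[0,0,0,0,0,0,1]]]'; python3 th.py; python3 - <<'E'
from h import *
im,d=env.snapshot("scene"); cv2.imwrite("pics/s3.png",cv2.resize(im[130:270,160:360],None,fx=4,fy=4,interpolation=cv2.INTER_CUBIC)[:,:,::-1])
c=env.calibration("wrist");im,d=env.snapshot("wrist"); cv2.imwrite("pics/w5.png",im[:,:,::-1])
# lug points on its visible top/far face along column centre
y=np.radians(4.8); bx=np.array([np.cos(y),np.sin(y),0])
H=np.array([557.9,6.5,58.5])-69*bx-np.array([0,0,24.])
for v in range(185,275,5):
    P=atd(c,320,v,d[v,320])-H; print(v,round(P@bx,1),round(P[2],1))
E
```

```text
time: 12.95
tool_pos: [484.5, 0.2, 87.9]
ee_rot: [-0.04, 0.737, -0.674, 0.036]
wrist_force: [2.0, -1.7, 2.1]
width: 9.6
G bed -6.7 72.3 side -0.1 R 72.6 theta 76.1 tilt 6.2 F [ 2.  -1.7  2.1] w 9.6 q [-0.09  0.51 -0.04  2.33  0.13  0.19 -1.73]
to 86 [-0.2 12.7  0.4]
to 96 [-0.2 25.   3.6]
rot to vertical [-0.107  0.001  0.005]
185 22.4 5.3
190 27.2 71.1
195 24.8 72.3
200 22.5 74.0
205 20.1 74.7
210 17.9 76.2
215 15.5 76.6
220 13.1 77.4
225 10.5 77.1
230 8.2 78.0
235 6.1 79.5
240 3.7 79.8
245 1.8 81.8
250 -0.8 81.5
255 -3.6 80.6
260 -48.7 -35.5
265 -52.8 -34.3
270 -57.6 -34.9
```

View pics/s3.png

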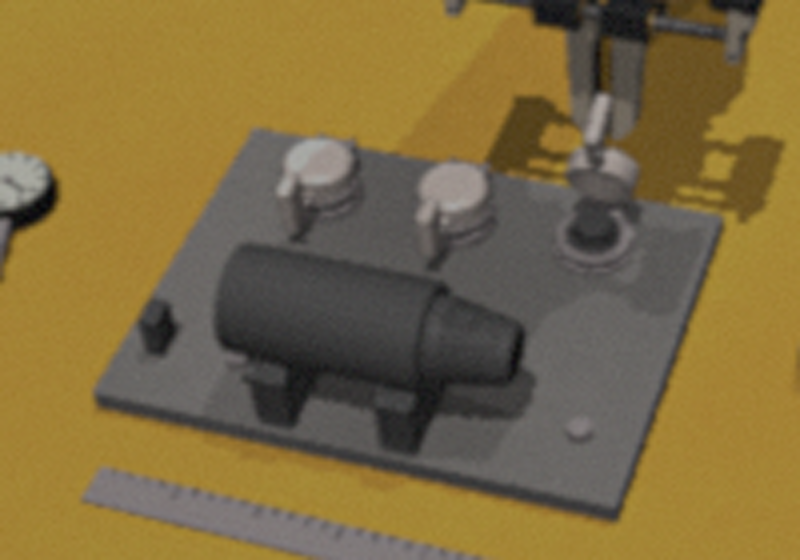

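View pics/w5.png

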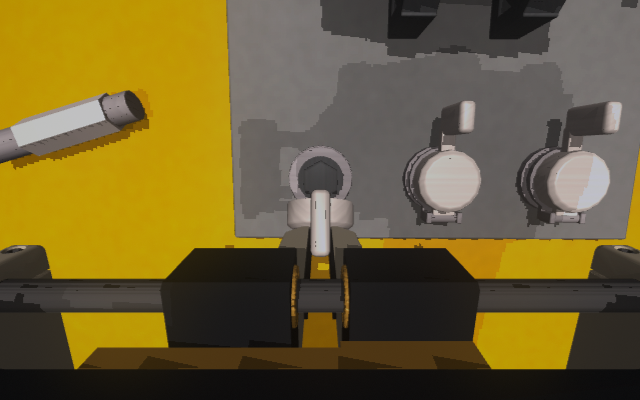

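```bash
python3 -m pendant '[[[0,0,0,0,0,0,1],[0,0,0,0,0,0,1]]]'; python3 th.py | head -1; python3 -c "
from workcell import env;print(env.sign_off())"
```

```text
time: 13.25
tool_pos: [484.5, 0.3, 87.8]
ee_rot: [-0.04, 0.737, -0.674, 0.036]
wrist_force: [2.6, -0.3, 2.5]
width: 9.5
G bed -6.7 72.2 side -0.1 R 72.5 theta 76.1 tilt 6.1 F [ 2.6 -0.3  2.5] w 9.5 q [-0.09  0.51 -0.04  2.33  0.13  0.19 -1.73]
the job is handed in; nothing more can be done
None
```

The left bolt is the loose one. I lifted its cap to about 70° and handed the job in at 13.3 s with the gripper still holding it there.

- **Taps, left to right:** the left bolt sank about 4 mm at 1.4–4 N and then stopped hard. The middle and right bolts each took about 14 N without giving.
- **Left tap pressed harder than meant:** it reached about 45 N at the fingertips (with the bolt at its stop) before I backed off.
- **Cap angle:** my two estimates disagreed a little. The gripper's position gives about 76° and the depth image of the lug's far face about 69°. Both are above 60°.
- **Grip:** the lug swivelled between the pads, because the wrist could tilt only about 6°. The finger opening stayed at about 9.5–10 mm, the width of the lug, and the pose was steady at hand-in.
- **Rest of the scene:** the last pictures showed the other two caps shut and no sign that the sub, plug gauge, dial indicator or rule had moved. I checked these by eye only and did not measure their positions again.

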